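Open the implement lock box by counting dial clicks

TASK

Open the implement lock box on the manicure desk: its sliding lid comes free only when the dial rests on the fifth click clockwise from its stop. Turn the dial gently anticlockwise until it comes up against the stop (resting there is zero), then clockwise five clicks by feel, let go of it, and slide the lid fully open by its rib. Do not force the dial against the stop or tug at a locked lid, and leave the bottles and the pot where they are.

Things in the scene. Friction and masses are not known exactly. Their poses are not given: they have to be found in the camera images.
- box: Grey lock box fixed to the desk, 140 mm (its x) by 260 mm (its y) by 75 mm high; origin at the centre of its underside, z up. The half towards -y is a closed lock housing with the dial on top, the half towards +y is the compartment under the sliding lid.
- knob: Black dial knob on the housing, turning about its vertical z axis; origin under its centre, at box x 0, y -75 mm, z 81 mm. Round skirt 52 mm across, 9 mm high; on it an upright grip bar 46 mm long (own x), 14 mm thick (own y), top 43 mm above the origin. It was pressed on its shaft at an arbitrary angle, so the bar's heading does not tell which click it is on. It starts on one of clicks 1 to 4.
- knob_grip (a point): Centre of the dial's grip bar, on the turning axis, 29 mm above the knob's origin and 35 mm above the housing's top. Clicks are uneven, 15 to 21 degrees apart, seven from zero to the clockwise stop. Leaving a click takes a peak of 0.2 to 0.4 N m; past the crest the dial pulls itself on and settles in the next click.
- lid: Aluminium sliding lid, 140 mm (x) by 136 mm (y), 6 mm thick, underside 75 mm above the desk; origin at the centre of its underside, axes as the box. On its middle stands a finger rib, 60 mm along x, 12 mm thick along y, top 40 mm above the origin. It slides only along the box's +y (away from the dial), 60 mm from shut to fully open.
- lid_rib (a point): Centre of the lid's finger rib, 26 mm above the lid's origin, 20 mm above the lid's upper face. Unlocked, the lid slides with about 2 to 4 N; locked, it moves 3 mm and jams (15 N on the locked lid is too much).
- spray: Bystander: white bottle, 48 mm across, 150 mm tall, origin at the centre of its underside.
- polish: Bystander: small polish bottle, 32 mm across, 65 mm tall, origin at the centre of its underside.
- pot: Bystander: small white ceramic pot, 56 mm across, 40 mm tall, origin at the centre of its underside.
- box_top (a point): Middle of the box's upper face (box x 0, y 0, 75 mm up). About the dial's stops, which are inside: the anticlockwise stop lies 2 to 8 degrees beyond the resting place of zero; there the torque only goes on rising. 0.6 N m against a stop is plenty, 1 N m is too much.

How it is judged (in metres and radians):
At the end, for the whole second after the job is handed in: The lid stands at least 50 mm of its 60 mm open, at rest; the fingers are off it and off the dial (y of lid in the frame of box above 0.113 m and linear speed of lid below 0.01 m/s); the robot touches nothing.
It fails at once if the dial is forced against a stop (more than about 1 N m) (contact force between knob and box above 90 N).
It fails at once if the locked lid is pulled with more than 15 N (contact force between lid and knob above 15 N).
It fails at once if the spray bottle is pushed away (distance of spray from where it was at the start of the episode above 0.02 m).
It fails at once if the polish bottle is pushed away (distance of polish from where it was at the start of the episode above 0.02 m).
It fails at once if the pot is pushed away (distance of pot from where it was at the start of the episode above 0.02 m).
It also fails if it takes over 72 s, if anything falls off the work surface, if the arm or the gripper's body presses on something with over 40 N, if the wrist force passes 120 N, or if a joint passes its speed limit or range.

ROBOT

A 6-joint arm with a two-finger parallel gripper is mounted at the origin on the work surface. World frame = base frame: x ahead of the robot, y to its left, z up, the work surface at z = 0. Lengths are in mm, angles in rad, forces in N, time in s.
With the tool pointing down it reaches from about 325 to 850 mm from the base axis. Payload 4.4 kg.
Tool frame: the origin (TCP) lies at the very end of the fingers, on their centre line; the grasp point (between the pads) lies 19 mm behind it; z points along the fingers, y is the direction in which the jaws open and shut (so a half turn about z gives the same grasp; the last joint's range is limited). The gripper opens to 94 mm and grips with 3 to 60 N. Pads are 16 mm wide; open, the fingers measure 119 mm over their backs; the gripper's body (75 mm by 177 mm) begins 78 mm behind the grasp point.
Start: joints at [1.137, 0.207, 1.542, -0, 1.393, -0.15], TCP at [160.461, 552.159, 205.447] pointing down, gripper open.
Joint ranges: [-2.73, 2.73], [-0.86, 2.22], [0.23, 2.46], [-1.11, 4.25], [0.08, 2.63], [-2.82, 2.82]. Speed limits (rad/s): [2.79, 2.79, 3.14, 3.14, 3.14, 3.14].

INTERFACE

Orientations are given as a rotation vector (axis times angle).
In Python, from bench import state, read_camera, camera_model, hand_in, spot_in, masks_of gives the robot as it stands.
- The arm moves only by the tool move_arm, never from a script. Its argument "increments" is a list that holds one entry, the list of rows, each a list of 7 numbers: the turn, a rotation vector about the tool's x, y, z in degrees, then the shift along the tool's x, y, z in mm, then the finger opening in mm, from 0 to 94. A call has 1 to 12 rows; each row is the pose to reach, as a shift and turn from the pose commanded when the call began, along the tool's axes at that moment; what a row does not reach only later rows make up. A row lasts 1/8 s, in which the tool goes at most 62.5 mm and 10.7 degrees, less where a joint would pass 70% of its speed; a pose out of reach is approached as far as the arm can. A call with a gripper value outside its range is refused whole. The fingers move at their own pace and stop on an object; the grip force is fixed at half the most. Time passes only in rows, so rows that repeat a pose let the fingers close. It gives the time, the measured TCP pose, the force and the opening at its end, in the units of the state.
- state(): the state, without advancing time (a new reading comes with each control period).
- read_camera(name): name is "side" or "top" or "wrist"; returns the picture (384x512x3 uint8, red, green, blue); there is no depth.
- camera_model(name): a dict with "fovy" (degrees; the focal length in pixels is half the picture's height over the tangent of half this angle, whatever the lens; pixels are square), "cx", "cy" (the principal point, pixels), "extrinsics" (4x4, takes a point from world to camera coordinates). Camera axes: x right, y down, z forward; pixel columns grow to the right and rows downward; lengths in mm; the calibration is good to about 2 mm. A picture is of the moment at which its call begins: read the wrist's pose just before it. camera_model takes no time and is no camera call; for the wrist camera it gives the pose at the moment of the call.
- hand_in(): hands the job in, once; it reports no verdict.
Trained networks look in the newest picture that a camera, given by its name, has taken for a name from the list of things; names that differ only in an ending like _2 or _b are one class to them, and where a whole thing is asked for, a point or a joint stands for the part that bears it (a point fixed in the world has none). Each returns a list of dicts, best first, with "score" (0 to 1); they miss things now and then, are a little off and sometimes report something else, mostly with a low value. They report only what shows in the picture. A call takes as long as a camera call.
- spot_in(label, camera): "location" ([x, y, z] in mm, in the coordinates of the camera as it stood for that picture, good to about 4 mm: the middle of the surface that is visible of it).
- masks_of(label, camera): "mask" (384x512 bool, what is visible of it).
The state is a dict: "time": time; "joints": joint angles; "joint_velocities": joint speeds; "tau": joint torques, N m; "position": TCP position; "orientation": TCP orientation; "ft_force": force on the tool from outside, world axes, zero at the start; "wrist_torque": the same for the moment, N m; "grip_width": finger opening in mm.
Only numpy, scipy, OpenCV 4.12 (cv2) and the standard library are available. Lean on these libraries where they do the work, as an engineer would, in place of code of your own. Each camera call takes 0.05 s, during which the arm holds its last target. There are 200 camera calls.

## Working session

There is one attempt and no reset: what is moved stays moved. The work goes in short steps, Python scripts to look and compute and a tool call to move; the robot and the scene stay as the last step left them, time stands still between calls to the robot, and variables do not carry over. Pictures are saved under pics/ and viewed, about 8 in all and at most 12, crops included, and the job is handed in when it is done.

Besides the shell and the picture viewer there is one more tool, called after ">>>" by a JSON object that holds its "op" and its "data". move_arm: Moves the arm, as the interface text tells. Its arguments: {"type":"object","properties":{"increments":{"type":"array","items":{"type":"array","items":{"type":"array","items":{"type":"number"}}}}},"required":["increments"]}

```bash
mkdir -p pics; cat > h.py <<'E'
import numpy as np, cv2
from bench import *
from scipy.spatial.transform import Rotation as R
def w(cam,p):
    E=np.array(camera_model(cam)["extrinsics"]); return (np.linalg.inv(E)@np.r_[p,1])[:3]
def ray_z(cam,uv,z):
    m=camera_model(cam);E=np.linalg.inv(np.array(m["extrinsics"]));f=192/np.tan(np.radians(m["fovy"])/2)
    d=E[:3,:3]@np.array([(uv[0]-m["cx"])/f,(uv[1]-m["cy"])/f,1]);o=E[:3,3]
    return o+d*(z-o[2])/d[2]
E
python3 - <<'E'
from h import *
ims=[read_camera(c) for c in("top","wrist")]
cv2.imwrite("pics/a.png",np.vstack([cv2.resize(i,(400,300)) for i in ims])[:,:,::-1])
cv2.imwrite("pics/top.png",ims[0][:,:,::-1])
s=state();print({k:np.round(v,3) for k,v in s.items()})
for l in["knob_grip","lid_rib","box","spray","polish","pot"]:
    for c in ["top","wrist"]:
        r=spot_in(l,c)
        for q in r[:2]: print(l,c,round(q["score"],2),np.round(w(c,q["location"])))
# axes of knob bar / rib masks
for l,z in[("knob_grip",124),("lid_rib",115),("lid",81),("box",75)]:
    r=masks_of(l,"top")
    if r:
        ys,xs=np.nonzero(r[0]["mask"]);rc=cv2.minAreaRect(np.c_[xs,ys].astype(np.float32))
        print(l,r[0]["score"],np.round(rc[0]),rc[1:],[np.round(ray_z("top",p,z)[:2]) .tolist()for p in cv2.boxPoints(rc)])
E
```

```text
{'time': np.float64(0.1), 'joints': array([ 1.138,  0.207,  1.543, -0.   ,  1.394, -0.15 ]), 'joint_velocities': array([-0.   , -0.002, -0.003, -0.   ,  0.   , -0.001]), 'tau': array([ 0.0000e+00, -3.7186e+01, -2.8229e+01,  7.0000e-02,  3.1000e-02,
       -0.0000e+00]), 'position': array([160.156, 551.489, 204.411]), 'orientation': array([-4.43e-01, -3.11e+00,  3.00e-03]), 'ft_force': array([ 0.535, -0.386,  0.259]), 'wrist_torque': array([-0.049,  0.021,  0.053]), 'grip_width': np.float64(93.966)}
knob_grip top 0.84 [ 546. -137.   84.]
lid_rib top 0.7 [549.  -1.  82.]
lid_rib top 0.63 [545. -60.  81.]
box top 0.6 [543. -63.  80.]
polish top 0.76 [ 693. -117.   40.]
pot top 0.64 [680.  -2.  22.]
knob_grip 0.74 [308. 224.] ((25.0, 25.0), 90.0) [[564.0, -110.0], [565.0, -158.0], [517.0, -158.0], [516.0, -111.0]]
lid_rib 0.74 [239. 222.] ((70.44400024414062, 71.49042510986328), 2.7263107299804688) [[475.0, 66.0], [613.0, 67.0], [611.0, -71.0], [472.0, -68.0]]
lid 0.9 [239. 221.] ((68.37019348144531, 70.58548736572266), 2.4895529747009277) [[480.0, 68.0], [621.0, 69.0], [620.0, -70.0], [478.0, -67.0]]
box 0.94 [271. 224.] ((130.75103759765625, 73.53640747070312), 3.6214849948883057) [[476.0, 69.0], [625.0, 67.0], [616.0, -200.0], [468.0, -190.0]]
```

View pics/top.png

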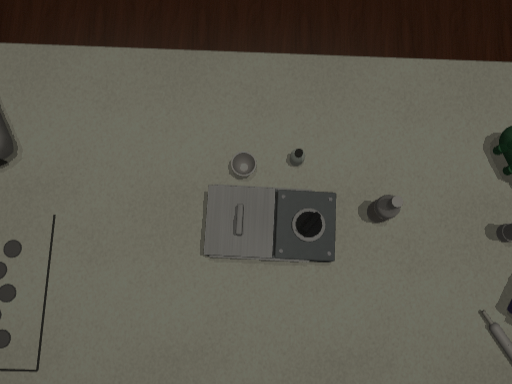

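```bash
cat >> h.py <<'E'
def go(target,yaw=None):
    """shift in tool axes (mm), turn about tool z (deg) for tool-down, jaw (tool y) heading `yaw` deg in world"""
    s=state();M=R.from_rotvec(s["orientation"]).as_matrix()
    sh=M.T@(np.array(target)-s["position"]); cur=np.degrees(np.arctan2(M[1,1],M[0,1]))
    print("pos",np.round(s["position"],1),"jaw",round(cur,1),"tilt z",np.round(M[:,2],3),"shift",np.round(sh,1),"turn",None if yaw is None else round(-((yaw-cur+90)%180-90),1),"F",np.round(s["ft_force"],1),"T",np.round(s["wrist_torque"],2),"q",np.round(s["joints"],2),"t",s["time"],"w",s["grip_width"])
E
python3 - <<'E'
from h import *
go([500,-110,300],90)
m=camera_model("wrist");E=np.linalg.inv(np.array(m["extrinsics"]));print(E.round(2),m["fovy"])
print("spray top at",ray_z("top",(383,208),75), ray_z("top",(396,201),150))
E
```

```text
pos [160.4 552.2 205.5] jaw 73.8 tilt z [ 0.  0. -1.] shift [-510.8 -541.1  -94.5] turn -16.2 F [-0.1  0.4  0.4] T [ 0.03  0.03 -0.05] q [ 1.14  0.21  1.54  0.    1.39 -0.15] t 0.9 w 94.10132394371648
[[ 2.8000e-01  9.3000e-01  2.4000e-01  9.0910e+01]
 [ 9.6000e-01 -2.7000e-01 -7.0000e-02  5.7133e+02]
 [ 0.0000e+00  2.5000e-01 -9.7000e-01  3.8478e+02]
 [ 0.0000e+00  0.0000e+00  0.0000e+00  1.0000e+00]] 61.232323648739566
spray top at [ 584.79022133 -291.41825235   75.        ] [ 587.10320988 -295.72699585  150.        ]
```

View pics/a.png

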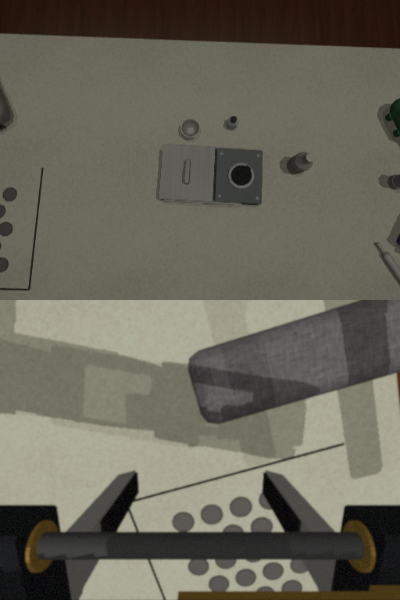

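>>> {"op": "move_arm", "data": {"increments": [[[0, 0, -1, -30, -32, -20, 94], [0, 0, -3, -72, -76, -40, 94], [0, 0, -4, -114, -121, -60, 94], [0, 0, -6, -156, -166, -80, 94], [0, 0, -7, -198, -210, -94, 94], [0, 0, -9, -240, -255, -94, 94], [0, 0, -10, -282, -300, -94, 94], [0, 0, -12, -326, -345, -94, 94], [0, 0, -13, -370, -390, -94, 94], [0, 0, -14, -412, -436, -94, 94], [0, 0, -15, -455, -482, -94, 94], [0, 0, -16, -495, -525, -94, 94]]]}}

```text
time: 2.4
position: [489.4, -91.1, 299.8]
orientation: [0.006, 3.141, 0.0]
ft_force: [0.4, 1.1, 0.6]
grip_width: 93.9
```

```bash
python3 - <<'E'
from h import *
import time
go([500,-110,300],90)
for i in range(6): im=read_camera("wrist")
cv2.imwrite("pics/b.png",im[:,:,::-1])
go([500,-110,300],90)
m=camera_model("wrist");print(m)
for l in["knob_grip","lid_rib","box","spray","polish","pot"]:
    for q in spot_in(l,"wrist")[:2]: print(l,round(q["score"],2),np.round(w("wrist",q["location"])))
E
```

```text
pos [489.4 -91.1 299.8] jaw 89.8 tilt z [ 0.001  0.    -1.   ] shift [-10.6 -18.8  -0.2] turn -0.2 F [0.4 1.1 0.6] T [ 0.02 -0.05  0.02] q [-0.36 -0.02  1.59  0.    1.57 -1.93] t 2.4 w 93.86843355471215
pos [488.3 -88.1 299.4] jaw 89.8 tilt z [-0.     0.001 -1.   ] shift [-11.7 -21.8  -0.6] turn -0.2 F [-0.1 -0.2 -0.2] T [ 0.02 -0.03  0.06] q [-0.35 -0.02  1.6   0.    1.57 -1.92] t 2.7 w 93.59768528077177
{'fovy': 61.232323648739566, 'cx': 256.18863375058856, 'cy': 190.0077603916803, 'extrinsics': array([[ 2.87504536e-03,  9.99995155e-01,  1.19309019e-03,
         8.73817057e+01],
       [ 9.68063738e-01, -3.08233221e-03,  2.50685257e-01,
        -5.22981630e+02],
       [ 2.50687720e-01,  4.34255866e-04, -9.68067910e-01,
         3.59214054e+02],
       [ 0.00000000e+00,  0.00000000e+00,  0.00000000e+00,
         1.00000000e+00]])}
knob_grip 0.88 [ 541. -137.   96.]
lid_rib 0.71 [533. -10.  83.]
box 0.98 [531. -66.  84.]
spray 0.66 [ 580. -285.  100.]
polish 0.62 [535. -67.  79.]
polish 0.6 [ 686. -118.   34.]
pot 0.71 [682.   2.  27.]
```

View pics/b.png

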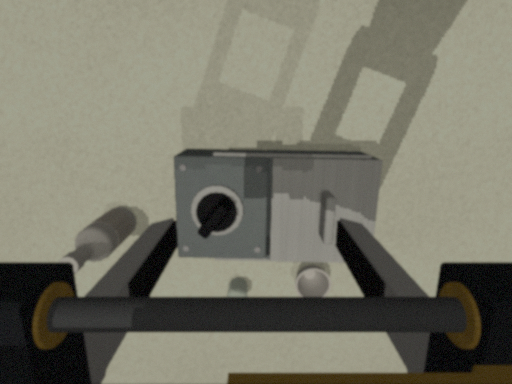

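```bash
python3 - <<'E'
from h import *
im=cv2.imread("pics/b.png")
c=im[175:275,165:395];c=cv2.resize(c,None,fx=3.4,fy=3.4,interpolation=cv2.INTER_CUBIC)
c=(255*(c/255.)**.5).astype(np.uint8);cv2.imwrite("pics/c.png",c)
E
```

```text
(no output)
```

View pics/c.png

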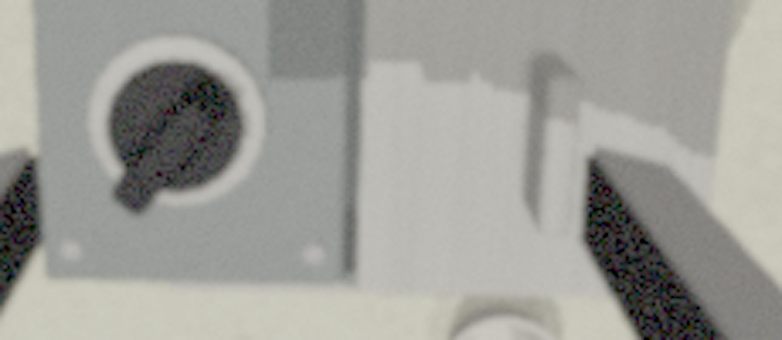

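```bash
python3 - <<'E'
from h import *
f=lambda p:(165+p[0]/3.4,175+p[1]/3.4)
for n,p,z in[("skirt c",(176,126),90),("ring",(176,121),76),("tipA",(134,186),124),("tipB",(205,95),124),("rib far end x-",(562,65),115),("rib near end",(560,232),115),
 ("screwL",(71,250),75),("screwR",(313,254),75),("boxL corner",(48,276),75),("box/lid",(345,280),75)]:
    print(n,ray_z("wrist",f(p),z).round(1))
g=cv2.cvtColor(cv2.imread("pics/b.png"),6)
# box mask quad
m=masks_of("box","wrist")[0]["mask"].astype(np.uint8)
go([541,-137,200],None)
E
```

```text
skirt c [ 545.9 -138.8   90. ]
ring [ 548.5 -140.5   76. ]
tipA [ 556.2 -149.6  124. ]
tipB [ 523.6 -124.4  124. ]
rib far end x- [515.8  -2.8 115. ]
rib near end [ 5.775e+02 -1.000e-01  1.150e+02]
screwL [ 602.6 -184.1   75. ]
screwR [604.5 -88.   75. ]
boxL corner [ 613.8 -193.9   75. ]
box/lid [615.8 -75.2  75. ]
pos [488.7 -88.3 299.8] jaw 89.9 tilt z [ 0.001 -0.    -1.   ] shift [-52.4 -48.6  99.8] turn None F [-0.2  0.3  0.1] T [0.02 0.02 0.03] q [-0.35 -0.02  1.6   0.    1.57 -1.92] t 3.05 w 94.21249255498076
```

>>> {"op": "move_arm", "data": {"increments": [[[0, 0, 9, -12, -10, 15, 94], [0, 0, 18, -24, -20, 32, 94], [0, 0, 27, -36, -30, 48, 94], [0, 0, 36, -48, -40, 64, 94], [0, 0, 42, -57, -50, 78, 94], [0, 0, 42, -57, -50, 78, 94], [0, 0, 42, -57, -50, 78, 94]]]}}

```text
time: 3.92
position: [545.6, -138.9, 222.0]
orientation: [1.128, 2.932, 0.0]
ft_force: [-0.1, -0.1, 0.4]
grip_width: 94.1
```

```bash
python3 - <<'E'
from h import *
im=read_camera("wrist")
go([546,-139,98],48)
cv2.imwrite("pics/d.png",im[:,:,::-1])
m=camera_model("wrist");E=np.array(m["extrinsics"]);f=192/np.tan(np.radians(m["fovy"])/2)
p=(E@np.array([546,-139,110,1]))[:3];u,v=(f*p[:2]/p[2]+[m["cx"],m["cy"]]).astype(int);print(u,v)
u0,v0=u-80,v-60
c=cv2.resize(im[v0:v0+120,u0:u0+160,::-1],None,fx=5,fy=5,interpolation=cv2.INTER_CUBIC)
cv2.imwrite("pics/e.png",(255*(c/255.)**.45).astype(np.uint8));print(u0,v0)
E
```

```text
pos [ 545.7 -138.9  222.4] jaw 47.9 tilt z [ 0.001 -0.    -1.   ] shift [-1.000e-01  1.000e-01  1.244e+02] turn -0.1 F [ 0.8 -0.1  1. ] T [-0.07  0.02 -0.  ] q [-0.4   0.17  1.55  0.    1.42 -1.24] t 3.975 w 93.93196203708399
256 186
176 126
```

View pics/e.png

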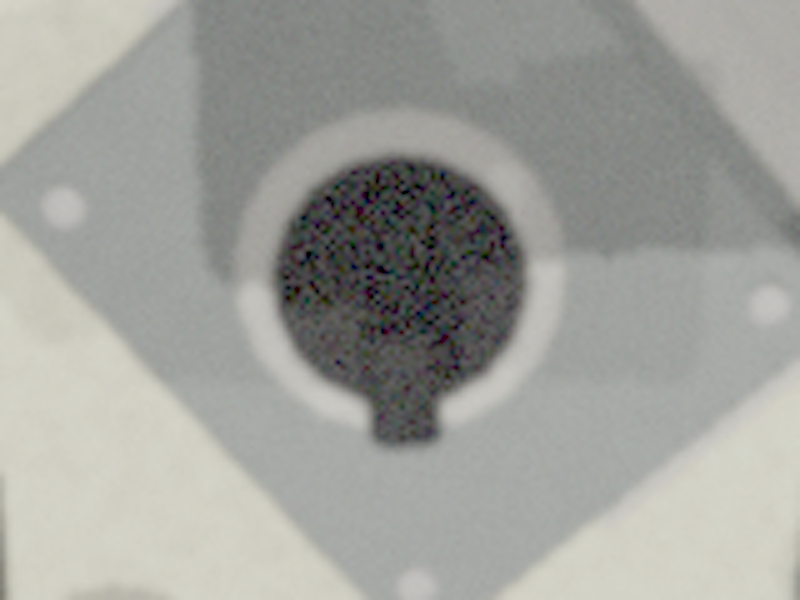

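>>> {"op": "move_arm", "data": {"increments": [[[0, 0, 0, 0, 0, 30, 70], [0, 0, 0, 0, 0, 60, 60], [0, 0, 0, 0, 0, 90, 50], [0, 0, 0, 0, 0, 110, 45], [0, 0, 0, 0, 0, 120, 40], [0, 0, 0, 0, 0, 124, 40], [0, 0, 0, 0, 0, 124, 40]]]}}

```text
time: 4.85
position: [546.1, -139.4, 98.3]
orientation: [1.13, 2.93, -0.0]
ft_force: [-0.5, 0.8, -0.2]
grip_width: 40.0
```

>>> {"op": "move_arm", "data": {"increments": [[[0, 0, 0, 0, 0, 0, 25], [0, 0, 0, 0, 0, 0, 18], [0, 0, 0, 0, 0, 0, 0], [0, 0, 0, 0, 0, 0, 0], [0, 0, 0, 0, 0, 0, 0]]]}}

```text
time: 5.48
position: [545.6, -139.6, 97.9]
orientation: [1.13, 2.931, -0.001]
ft_force: [-2.0, -1.8, 4.0]
grip_width: 14.2
```

```bash
python3 -c "
from h import *
go([546,-139,98],48)"
```

```text
pos [ 545.6 -139.6   97.9] jaw 47.8 tilt z [-0.    -0.001 -1.   ] shift [ 0.1  0.8 -0.1] turn -0.2 F [-2.  -1.8  4. ] T [-0.25  0.3   0.24] q [-0.4   0.29  1.67 -0.    1.18 -1.24] t 5.475 w 14.228212343490737
```

```bash
cat > s.py <<'E'
from h import *
s=state();M=R.from_rotvec(s["orientation"]).as_matrix()
print("jaw",round(np.degrees(np.arctan2(M[1,1],M[0,1])),2),"T",np.round(s["wrist_torque"],2),"F",np.round(s["ft_force"],1),"w",round(s["grip_width"],2),"t",round(s["time"],2),"q6",round(s["joints"][5],2),"tau6",round(s["tau"][5],3))
E
python3 s.py
```

```text
jaw 47.81 T [-0.25  0.3   0.24] F [-2.  -1.8  4. ] w 14.23 t 5.47 q6 -1.24 tau6 0.209
```

>>> {"op": "move_arm", "data": {"increments": [[[0, 0, -3, 0, 0, 0, 0], [0, 0, -3, 0, 0, 0, 0]]]}}

```text
time: 5.72
position: [545.5, -139.6, 97.9]
orientation: [1.055, 2.959, -0.001]
ft_force: [-2.3, -1.3, 4.4]
grip_width: 13.6
```

```bash
python3 s.py
```

```text
jaw 50.74 T [-0.24  0.43  0.04] F [-2.3 -1.3  4.4] w 13.65 t 5.72 q6 -1.29 tau6 -0.101
```

>>> {"op": "move_arm", "data": {"increments": [[[0, 0, -3, 0, 0, 0, 0], [0, 0, -3, 0, 0, 0, 0]]]}}

```text
time: 5.98
position: [545.5, -139.5, 97.9]
orientation: [-0.979, -2.985, 0.001]
ft_force: [-2.8, -1.7, 4.4]
grip_width: 13.6
```

```bash
python3 s.py
```

```text
jaw 53.69 T [-0.21  0.71 -0.23] F [-2.8 -1.7  4.4] w 13.64 t 5.97 q6 -1.34 tau6 -0.329
```

>>> {"op": "move_arm", "data": {"increments": [[[0, 0, -3, 0, 0, 0, 0], [0, 0, -3, 0, 0, 0, 0]]]}}

```text
time: 6.22
position: [545.5, -139.6, 97.9]
orientation: [-0.9, -3.01, 0.001]
ft_force: [-2.3, -1.2, 5.7]
grip_width: 13.8
```

```bash
python3 s.py
```

```text
jaw 56.71 T [-0.2   0.63 -0.07] F [-2.3 -1.2  5.7] w 13.76 t 6.22 q6 -1.39 tau6 -0.159
```

>>> {"op": "move_arm", "data": {"increments": [[[0, 0, -3, 0, 0, 0, 0], [0, 0, -3, 0, 0, 0, 0]]]}}

```text
time: 6.48
position: [545.4, -139.6, 97.9]
orientation: [-0.82, -3.032, 0.001]
ft_force: [-4.0, -1.6, 5.8]
grip_width: 13.6
```

```bash
python3 s.py
```

```text
jaw 59.73 T [-0.24  0.48  0.09] F [-4.  -1.6  5.8] w 13.62 t 6.47 q6 -1.45 tau6 -0.032
```

>>> {"op": "move_arm", "data": {"increments": [[[0, 0, -3, 0, 0, 0, 0], [0, 0, -3, 0, 0, 0, 0]]]}}

```text
time: 6.72
position: [545.4, -139.6, 97.9]
orientation: [-0.74, -3.053, 0.001]
ft_force: [-4.1, -1.8, 4.6]
grip_width: 13.7
```

```bash
python3 s.py
```

```text
jaw 62.75 T [-0.24  0.5   0.12] F [-4.1 -1.8  4.6] w 13.72 t 6.72 q6 -1.5 tau6 0.066
```

>>> {"op": "move_arm", "data": {"increments": [[[0, 0, -3, 0, 0, 0, 0], [0, 0, -3, 0, 0, 0, 0]]]}}

```text
time: 6.98
position: [545.3, -139.7, 97.9]
orientation: [-0.66, -3.071, 0.001]
ft_force: [-4.5, -0.8, 4.4]
grip_width: 13.6
```

```bash
python3 s.py
```

```text
jaw 65.75 T [-0.24  0.46  0.21] F [-4.5 -0.8  4.4] w 13.65 t 6.97 q6 -1.55 tau6 0.079
```

>>> {"op": "move_arm", "data": {"increments": [[[0, 0, -2, 0, 0, 0, 0], [0, 0, -2, 0, 0, 0, 0]]]}}

```text
time: 7.22
position: [545.4, -139.7, 97.9]
orientation: [-0.607, -3.082, 0.001]
ft_force: [-2.6, -1.1, 5.9]
grip_width: 13.7
```

```bash
python3 s.py
```

```text
jaw 67.71 T [-0.2   0.56 -0.11] F [-2.6 -1.1  5.9] w 13.67 t 7.22 q6 -1.59 tau6 -0.12
```

>>> {"op": "move_arm", "data": {"increments": [[[0, 0, -1.5, 0, 0, 0, 0], [0, 0, -1.5, 0, 0, 0, 0]]]}}

```text
time: 7.48
position: [545.4, -139.7, 97.9]
orientation: [-0.568, -3.09, 0.001]
ft_force: [-3.5, -1.5, 5.1]
grip_width: 13.6
```

```bash
python3 s.py
```

```text
jaw 69.18 T [-0.29  0.62 -0.27] F [-3.5 -1.5  5.1] w 13.64 t 7.47 q6 -1.61 tau6 -0.252
```

>>> {"op": "move_arm", "data": {"increments": [[[0, 0, -1, 0, 0, 0, 0], [0, 0, -1, 0, 0, 0, 0]]]}}

```text
time: 7.72
position: [545.4, -139.7, 97.9]
orientation: [-0.541, -3.094, 0.001]
ft_force: [-2.6, -2.2, 5.3]
grip_width: 13.8
```

```bash
python3 s.py
```

```text
jaw 70.18 T [-0.26  0.65 -0.15] F [-2.6 -2.2  5.3] w 13.79 t 7.72 q6 -1.63 tau6 -0.189
```

>>> {"op": "move_arm", "data": {"increments": [[[0, 0, -1.5, 0, 0, 0, 0], [0, 0, -1.5, 0, 0, 0, 0]]]}}

```text
time: 7.98
position: [545.4, -139.7, 97.9]
orientation: [-0.5, -3.101, 0.001]
ft_force: [-3.7, -2.5, 4.9]
grip_width: 13.8
```

```bash
python3 s.py
```

```text
jaw 71.7 T [-0.22  0.59 -0.11] F [-3.7 -2.5  4.9] w 13.79 t 7.97 q6 -1.66 tau6 -0.13
```

>>> {"op": "move_arm", "data": {"increments": [[[0, 0, -1, 0, 0, 0, 0], [0, 0, -1, 0, 0, 0, 0]]]}}

```text
time: 8.22
position: [545.4, -139.7, 97.9]
orientation: [-0.472, -3.106, 0.001]
ft_force: [-3.6, -2.4, 4.8]
grip_width: 13.8
```

```bash
python3 s.py
```

```text
jaw 72.7 T [-0.23  0.57 -0.07] F [-3.6 -2.4  4.8] w 13.84 t 8.22 q6 -1.67 tau6 -0.085
```

>>> {"op": "move_arm", "data": {"increments": [[[0, 0, -2.5, 0, 0, 0, 0], [0, 0, -2.5, 0, 0, 0, 0]]]}}

```text
time: 8.48
position: [545.3, -139.7, 97.9]
orientation: [-0.404, -3.115, 0.001]
ft_force: [-2.9, -1.7, 5.2]
grip_width: 13.4
```

```bash
python3 s.py
```

```text
jaw 75.22 T [-0.28  0.57 -0.04] F [-2.9 -1.7  5.2] w 13.37 t 8.47 q6 -1.72 tau6 -0.041
```

>>> {"op": "move_arm", "data": {"increments": [[[0, 0, -3, 0, 0, 0, 0], [0, 0, -3, 0, 0, 0, 0]]]}}

```text
time: 8.72
position: [545.3, -139.8, 97.9]
orientation: [-0.321, -3.125, 0.002]
ft_force: [-2.6, -1.5, 5.5]
grip_width: 13.7
```

```bash
python3 s.py
```

```text
jaw 78.26 T [-0.26  0.51  0.12] F [-2.6 -1.5  5.5] w 13.74 t 8.72 q6 -1.77 tau6 0.076
```

>>> {"op": "move_arm", "data": {"increments": [[[0, 0, -2.5, 0, 0, 0, 0], [0, 0, -2.5, 0, 0, 0, 0]]]}}

```text
time: 8.98
position: [545.3, -139.8, 97.9]
orientation: [-0.253, -3.131, 0.002]
ft_force: [-4.2, -1.8, 5.5]
grip_width: 13.7
```

```bash
python3 s.py
```

```text
jaw 80.75 T [-0.24  0.51  0.13] F [-4.2 -1.8  5.5] w 13.67 t 8.97 q6 -1.81 tau6 0.132
```

>>> {"op": "move_arm", "data": {"increments": [[[0, 0, -1.5, 0, 0, 0, 0], [0, 0, -1.5, 0, 0, 0, 0]]]}}

```text
time: 9.22
position: [545.3, -139.8, 97.9]
orientation: [-0.213, -3.134, 0.001]
ft_force: [-3.7, -2.2, 4.8]
grip_width: 13.5
```

```bash
python3 s.py
```

```text
jaw 82.22 T [-0.24  0.52  0.1 ] F [-3.7 -2.2  4.8] w 13.5 t 9.22 q6 -1.84 tau6 0.01
```

>>> {"op": "move_arm", "data": {"increments": [[[0, 0, -1.5, 0, 0, 0, 0], [0, 0, -1.5, 0, 0, 0, 0]]]}}

```text
time: 9.48
position: [545.4, -139.8, 97.9]
orientation: [-0.173, -3.136, 0.001]
ft_force: [-4.4, -2.3, 5.1]
grip_width: 14.1
```

```bash
python3 s.py
```

```text
jaw 83.69 T [-0.24  0.61 -0.13] F [-4.4 -2.3  5.1] w 14.08 t 9.47 q6 -1.86 tau6 -0.163
```

>>> {"op": "move_arm", "data": {"increments": [[[0, 0, -1.5, 0, 0, 0, 0], [0, 0, -1.5, 0, 0, 0, 0]]]}}

```text
time: 9.72
position: [545.4, -139.8, 97.9]
orientation: [-0.132, -3.138, 0.001]
ft_force: [-3.7, -2.2, 5.1]
grip_width: 13.6
```

```bash
python3 s.py
```

```text
jaw 85.18 T [-0.22  0.67 -0.17] F [-3.7 -2.2  5.1] w 13.63 t 9.72 q6 -1.89 tau6 -0.231
```

>>> {"op": "move_arm", "data": {"increments": [[[0, 0, -1, 0, 0, 0, 0], [0, 0, -1, 0, 0, 0, 0]]]}}

```text
time: 9.98
position: [545.4, -139.9, 97.9]
orientation: [-0.105, -3.139, 0.001]
ft_force: [-3.6, -2.0, 5.7]
grip_width: 13.8
```

```bash
python3 s.py
```

```text
jaw 86.18 T [-0.25  0.62 -0.15] F [-3.6 -2.   5.7] w 13.75 t 9.97 q6 -1.91 tau6 -0.17
```

>>> {"op": "move_arm", "data": {"increments": [[[0, 0, -1, 0, 0, 0, 0], [0, 0, -1, 0, 0, 0, 0]]]}}

```text
time: 10.22
position: [545.4, -139.8, 97.9]
orientation: [-0.077, -3.14, 0.001]
ft_force: [-2.2, -1.8, 4.7]
grip_width: 13.7
```

```bash
python3 s.py
```

```text
jaw 87.19 T [-0.22  0.57 -0.04] F [-2.2 -1.8  4.7] w 13.71 t 10.22 q6 -1.93 tau6 -0.115
```

>>> {"op": "move_arm", "data": {"increments": [[[0, 0, -3, 0, 0, 0, 0], [0, 0, -3, 0, 0, 0, 0]]]}}

```text
time: 10.48
position: [545.3, -139.9, 97.9]
orientation: [0.006, -3.141, 0.001]
ft_force: [-3.4, -2.9, 5.3]
grip_width: 14.0
```

```bash
python3 s.py
```

```text
jaw 90.21 T [-0.18  0.6  -0.06] F [-3.4 -2.9  5.3] w 13.96 t 10.47 q6 -1.98 tau6 -0.12
```

>>> {"op": "move_arm", "data": {"increments": [[[0, 0, -3, 0, 0, 0, 0], [0, 0, -3, 0, 0, 0, 0]]]}}

```text
time: 10.72
position: [545.4, -139.9, 97.9]
orientation: [0.087, -3.14, 0.001]
ft_force: [-3.6, -2.8, 5.3]
grip_width: 13.7
```

```bash
python3 s.py
```

```text
jaw 93.19 T [-0.09  0.58 -0.09] F [-3.6 -2.8  5.3] w 13.67 t 10.72 q6 -2.03 tau6 -0.171
```

>>> {"op": "move_arm", "data": {"increments": [[[0, 0, -2.5, 0, 0, 0, 0], [0, 0, -2.5, 0, 0, 0, 0]]]}}

```text
time: 10.98
position: [545.4, -140.0, 97.9]
orientation: [0.155, -3.137, 0.001]
ft_force: [-3.7, -2.7, 5.0]
grip_width: 13.6
```

```bash
python3 s.py
```

```text
jaw 95.67 T [-0.02  0.58 -0.2 ] F [-3.7 -2.7  5. ] w 13.65 t 10.97 q6 -2.07 tau6 -0.217
```

>>> {"op": "move_arm", "data": {"increments": [[[0, 0, -1.5, 0, 0, 0, 0], [0, 0, -1.5, 0, 0, 0, 0]]]}}

```text
time: 11.22
position: [545.4, -140.1, 97.9]
orientation: [0.196, -3.135, 0.001]
ft_force: [-3.0, -3.9, 5.6]
grip_width: 14.2
```

```bash
python3 s.py
```

```text
jaw 97.15 T [ 0.06  0.58 -0.19] F [-3.  -3.9  5.6] w 14.22 t 11.22 q6 -2.1 tau6 -0.244
```

```bash
python3 - <<'E'
from h import *
im=read_camera("wrist")
c=cv2.resize(im[150:360,130:390,::-1],None,fx=3,fy=2.8,interpolation=cv2.INTER_CUBIC)
cv2.imwrite("pics/f.png",(255*(c/255.)**.45).astype(np.uint8))
E
python3 s.py
```

```text
jaw 97.14 T [-0.04  0.63 -0.24] F [-3.7 -4.4  5. ] w 13.71 t 11.28 q6 -2.1 tau6 -0.214
```

View pics/f.png

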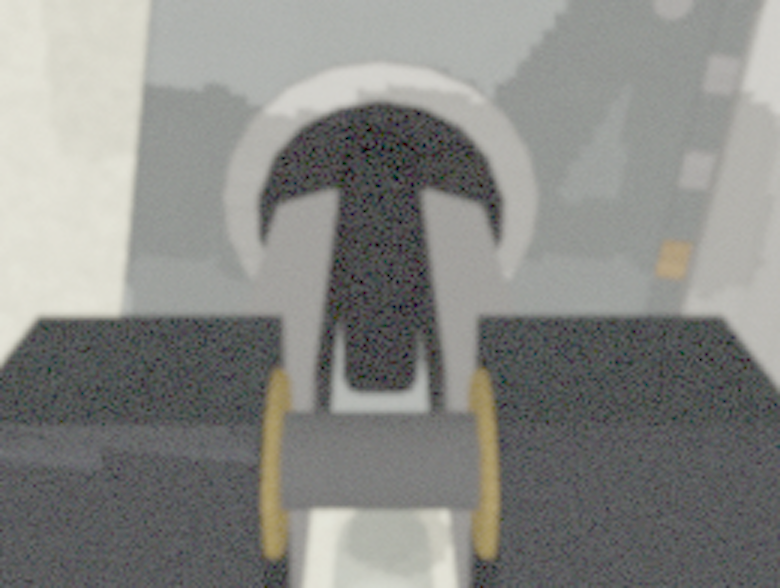

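>>> {"op": "move_arm", "data": {"increments": [[[0, 0, -1, 0, 0, 0, 0], [0, 0, -1, 0, 0, 0, 0], [0, 0, -1, 0, 0, 0, 0]]]}}

```text
time: 11.65
position: [545.4, -140.1, 97.9]
orientation: [0.223, -3.133, 0.001]
ft_force: [-3.4, -3.2, 5.0]
grip_width: 13.8
```

```bash
python3 s.py
```

```text
jaw 98.13 T [ 0.01  0.61 -0.24] F [-3.4 -3.2  5. ] w 13.85 t 11.65 q6 -2.12 tau6 -0.248
```

>>> {"op": "move_arm", "data": {"increments": [[[0, 0, -1, 0, 0, 0, 0], [0, 0, -1, 0, 0, 0, 0], [0, 0, -1, 0, 0, 0, 0]]]}}

```text
time: 12.02
position: [545.4, -140.1, 97.9]
orientation: [0.25, -3.131, 0.001]
ft_force: [-3.9, -3.4, 4.1]
grip_width: 13.5
```

```bash
python3 s.py
```

```text
jaw 99.12 T [-0.01  0.62 -0.32] F [-3.9 -3.4  4.1] w 13.48 t 12.03 q6 -2.13 tau6 -0.269
```

>>> {"op": "move_arm", "data": {"increments": [[[0, 0, -1.5, 0, 0, 0, 0], [0, 0, -1.5, 0, 0, 0, 0], [0, 0, -1.5, 0, 0, 0, 0]]]}}

```text
time: 12.4
position: [545.5, -140.2, 97.9]
orientation: [0.29, -3.128, 0.001]
ft_force: [-2.8, -4.2, 3.9]
grip_width: 13.7
```

```bash
python3 s.py
```

```text
jaw 100.59 T [-0.02  0.56 -0.44] F [-2.8 -4.2  3.9] w 13.66 t 12.4 q6 -2.16 tau6 -0.435
```

>>> {"op": "move_arm", "data": {"increments": [[[0, 0, -1.5, 0, 0, 0, 0], [0, 0, -1.5, 0, 0, 0, 0], [0, 0, -1.5, 0, 0, 0, 0]]]}}

```text
time: 12.78
position: [545.4, -140.2, 97.8]
orientation: [0.33, -3.124, 0.001]
ft_force: [-4.1, -4.2, 4.4]
grip_width: 14.1
```

```bash
python3 s.py
```

```text
jaw 102.08 T [-0.17  0.62 -0.56] F [-4.1 -4.2  4.4] w 14.06 t 12.78 q6 -2.19 tau6 -0.524
```

>>> {"op": "move_arm", "data": {"increments": [[[0, 0, 0, 0, 0, 0, 30], [0, 0, 0, 0, 0, 0, 30], [0, 0, 0, 0, 0, 0, 30], [0, 0, 0, 0, 0, 0, 30]]]}}

```text
time: 13.28
position: [545.6, -138.9, 97.2]
orientation: [0.337, -3.123, -0.001]
ft_force: [0.4, -0.1, -1.0]
grip_width: 29.8
```

```bash
python3 s.py; python3 - <<'E'
from h import *
im=read_camera("wrist")
c=cv2.resize(im[150:360,130:390,::-1],None,fx=3,fy=2.8,interpolation=cv2.INTER_CUBIC)
cv2.imwrite("pics/g.png",(255*(c/255.)**.45).astype(np.uint8))
E
```

```text
jaw 102.3 T [ 0.04  0.   -0.01] F [ 0.4 -0.1 -1. ] w 29.83 t 13.28 q6 -2.19 tau6 0.002
```

View pics/g.png

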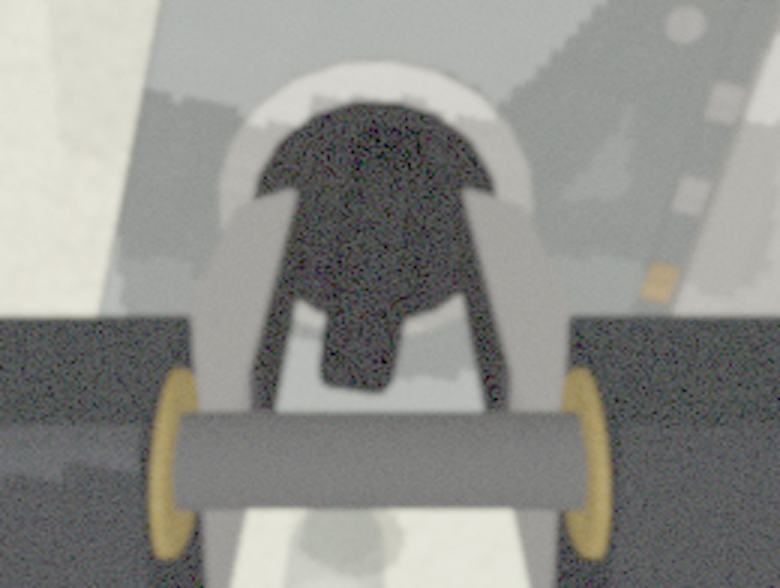

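```bash
python3 - <<'E'
from h import *
f=lambda p:(130+p[0]/3,150+p[1]/2.8)
a=ray_z("wrist",f((321,382)),124);b=ray_z("wrist",f((388,390)),124)
c1=ray_z("wrist",f((257,195)),90);c2=ray_z("wrist",f((495,193)),90)
print(a,b,c1,c2); t=(a+b)/2
for c in([546,-139],[545.6,-138.9],(c1+c2)[:2]/2):
    d=t[:2]-c;print(np.hypot(*d),np.degrees(np.arctan2(d[1],d[0])))
e=b-a;print("from tip edge",np.degrees(np.arctan2(e[1],e[0])))
u=ray_z("wrist",f((328,310)),124);v=ray_z("wrist",f((321,375)),124);e=v-u;print("side L",np.degrees(np.arctan2(e[1],e[0])))
u=ray_z("wrist",f((404,315)),124);v=ray_z("wrist",f((391,380)),124);e=v-u;print("side R",np.degrees(np.arctan2(e[1],e[0])))
E
```

```text
[ 566.91075115 -145.74076233  124.        ] [ 566.05820904 -133.88778022  124.        ] [ 545.58683293 -165.26617297   90.        ] [ 534.86236682 -118.20216761   90.        ]
20.500657610592068 -2.2763456724971034
20.90448279191505 -2.506668081517864
26.329970020209675 4.181539993514182
from tip edge 94.11399339519672
side L 6.32128040068508
side R 3.0112933993573607
```

>>> {"op": "move_arm", "data": {"increments": [[[0, 0, 5, 0, 0, 0, 30], [0, 0, 9, 0, 0, 0, 25], [0, 0, 9, 0, 0, 0, 18], [0, 0, 9, 0, 0, 0, 0], [0, 0, 9, 0, 0, 0, 0], [0, 0, 9, 0, 0, 0, 0], [0, 0, 9, 0, 0, 0, 0]]]}}

```text
time: 14.2
position: [545.8, -139.9, 97.5]
orientation: [-0.09, 3.14, -0.002]
ft_force: [1.0, -4.3, -2.0]
grip_width: 13.8
```

```bash
python3 s.py
```

```text
jaw 93.29 T [-0.58 -0.23 -0.08] F [ 1.  -4.3 -2. ] w 13.81 t 14.2 q6 -2.03 tau6 -0.078
```

>>> {"op": "move_arm", "data": {"increments": [[[0, 0, 2, 0, 0, 0, 0], [0, 0, 2, 0, 0, 0, 0]]]}}

```text
time: 14.45
position: [545.8, -139.9, 97.5]
orientation: [-0.034, 3.141, -0.002]
ft_force: [2.1, -5.1, -2.0]
grip_width: 13.8
```

```bash
python3 s.py
```

```text
jaw 91.23 T [-0.73 -0.21 -0.03] F [ 2.1 -5.1 -2. ] w 13.83 t 14.45 q6 -2.0 tau6 -0.037
```

>>> {"op": "move_arm", "data": {"increments": [[[0, 0, 2, 0, 0, 0, 0], [0, 0, 2, 0, 0, 0, 0]]]}}

```text
time: 14.7
position: [545.8, -139.9, 97.5]
orientation: [0.021, 3.141, -0.002]
ft_force: [0.8, -5.0, -2.0]
grip_width: 13.7
```

```bash
python3 s.py
```

```text
jaw 89.23 T [-0.74 -0.15 -0.12] F [ 0.8 -5.  -2. ] w 13.68 t 14.7 q6 -1.96 tau6 -0.049
```

>>> {"op": "move_arm", "data": {"increments": [[[0, 0, 2, 0, 0, 0, 0], [0, 0, 2, 0, 0, 0, 0]]]}}

```text
time: 14.95
position: [545.8, -139.9, 97.5]
orientation: [0.076, 3.14, -0.002]
ft_force: [1.1, -4.8, -2.9]
grip_width: 13.9
```

```bash
python3 s.py
```

```text
jaw 87.21 T [-0.8  -0.2  -0.21] F [ 1.1 -4.8 -2.9] w 13.94 t 14.95 q6 -1.93 tau6 -0.137
```

>>> {"op": "move_arm", "data": {"increments": [[[0, 0, 2, 0, 0, 0, 0], [0, 0, 2, 0, 0, 0, 0]]]}}

```text
time: 15.2
position: [545.9, -139.8, 97.5]
orientation: [0.131, 3.138, -0.002]
ft_force: [1.7, -4.7, -3.4]
grip_width: 14.1
```

```bash
python3 s.py
```

```text
jaw 85.21 T [-0.81 -0.22 -0.21] F [ 1.7 -4.7 -3.4] w 14.06 t 15.2 q6 -1.89 tau6 -0.158
```

>>> {"op": "move_arm", "data": {"increments": [[[0, 0, 2, 0, 0, 0, 0], [0, 0, 2, 0, 0, 0, 0]]]}}

```text
time: 15.45
position: [545.8, -139.9, 97.5]
orientation: [0.185, 3.136, -0.002]
ft_force: [0.5, -4.5, -1.7]
grip_width: 13.5
```

```bash
python3 s.py
```

```text
jaw 83.24 T [-0.76 -0.25 -0.02] F [ 0.5 -4.5 -1.7] w 13.54 t 15.45 q6 -1.86 tau6 0.013
```

>>> {"op": "move_arm", "data": {"increments": [[[0, 0, 2, 0, 0, 0, 0], [0, 0, 2, 0, 0, 0, 0]]]}}

```text
time: 15.7
position: [545.9, -139.8, 97.5]
orientation: [0.239, 3.132, -0.002]
ft_force: [1.6, -4.6, -2.6]
grip_width: 14.2
```

```bash
python3 s.py
```

```text
jaw 81.27 T [-0.75 -0.37  0.12] F [ 1.6 -4.6 -2.6] w 14.18 t 15.7 q6 -1.82 tau6 0.203
```

>>> {"op": "move_arm", "data": {"increments": [[[0, 0, 2, 0, 0, 0, 0], [0, 0, 2, 0, 0, 0, 0]]]}}

```text
time: 15.95
position: [545.9, -139.8, 97.5]
orientation: [0.294, 3.127, -0.002]
ft_force: [1.0, -4.9, -2.7]
grip_width: 14.0
```

```bash
python3 s.py
```

```text
jaw 79.27 T [-0.76 -0.4   0.19] F [ 1.  -4.9 -2.7] w 13.95 t 15.95 q6 -1.79 tau6 0.204
```

>>> {"op": "move_arm", "data": {"increments": [[[0, 0, 2, 0, 0, 0, 0], [0, 0, 2, 0, 0, 0, 0]]]}}

```text
time: 16.2
position: [545.9, -139.8, 97.5]
orientation: [0.349, 3.121, -0.002]
ft_force: [1.4, -5.5, -2.9]
grip_width: 14.0
```

```bash
python3 s.py
```

```text
jaw 77.25 T [-0.74 -0.31  0.04] F [ 1.4 -5.5 -2.9] w 14.0 t 16.2 q6 -1.75 tau6 0.101
```

```bash
cat > b.py <<'E'
from h import *
def bar(im,name):
    g=cv2.GaussianBlur(cv2.cvtColor(im,cv2.COLOR_RGB2GRAY),(3,3),0)
    out=[]
    for v in range(262,289,3):
        d=g[v]<45; idx=np.flatnonzero(d[215:300])+215
        segs=np.split(idx,np.flatnonzero(np.diff(idx)>1)+1)
        out.append((v,[(int(s[0]),int(s[-1])) for s in segs if len(s)>3]))
    print(out)
    c=cv2.resize(im[150:310,180:340,::-1],None,fx=3,fy=3,interpolation=cv2.INTER_CUBIC)
    cv2.imwrite(f"pics/{name}.png",(255*(c/255.)**.45).astype(np.uint8))
if __name__=="__main__":
    import sys
    bar(read_camera("wrist"),sys.argv[1])
E
python3 - <<'E'
import cv2,numpy as np
g=cv2.imread("pics/g.png");g=((g/255.)**(1/.45)*255).astype(np.uint8)
im=np.zeros((384,512,3),np.uint8);im[150:360,130:390]=cv2.resize(g,(260,210),interpolation=cv2.INTER_AREA)
import sys;sys.path.insert(0,".")
from b import bar;bar(im[:,:,::-1],"g2")
E
```

```text
[(262, [(219, 226), (239, 267), (286, 293)]), (265, [(218, 226), (239, 263), (286, 294)]), (268, [(217, 226), (238, 263), (287, 295)]), (271, [(217, 225), (238, 262), (287, 296)]), (274, [(216, 224), (238, 262), (288, 296)]), (277, [(215, 223), (237, 261), (288, 297)]), (280, [(215, 223), (237, 261), (289, 298)]), (283, [(215, 222), (237, 260), (290, 298)]), (286, [(215, 222), (238, 259), (290, 299)])]
```

>>> {"op": "move_arm", "data": {"increments": [[[0, 0, -3, 0, 0, 0, 0], [0, 0, -5, 0, 0, 0, 0], [0, 0, -5, 0, 0, 0, 30], [0, 0, -5, 0, 0, 0, 30], [0, 0, -5, 0, 0, 0, 30], [0, 0, -5, 0, 0, 0, 30]]]}}

```text
time: 16.95
position: [545.5, -138.9, 97.4]
orientation: [-0.211, -3.134, -0.001]
ft_force: [-0.8, 0.5, 0.9]
grip_width: 30.0
```

```bash
python3 s.py;python3 b.py k1
```

```text
jaw 82.3 T [-0.04  0.01 -0.03] F [-0.8  0.5  0.9] w 29.97 t 16.95 q6 -1.84 tau6 0.002
[(262, [(219, 226), (240, 269), (286, 293)]), (265, [(218, 225), (243, 266), (287, 294)]), (268, [(218, 225), (243, 266), (287, 295)]), (271, [(217, 225), (243, 266), (288, 296)]), (274, [(216, 224), (243, 266), (288, 296)]), (277, [(215, 223), (243, 266), (289, 297)]), (280, [(215, 223), (243, 266), (290, 298)]), (283, [(215, 222), (243, 266), (290, 298)]), (286, [(215, 222), (244, 265), (291, 299)])]
```

View pics/k1.png

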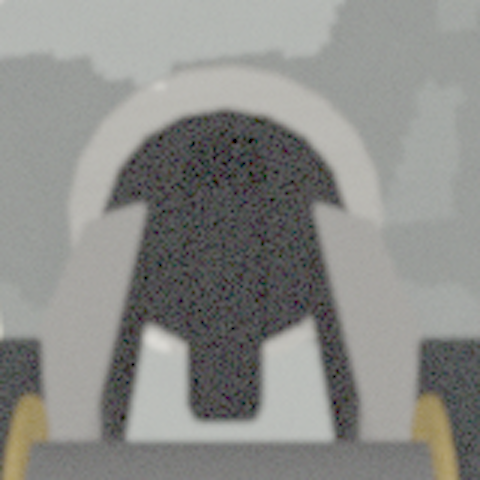

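>>> {"op": "move_arm", "data": {"increments": [[[0, 0, 0, 0, 0, 0, 18], [0, 0, 0, 0, 0, 0, 0], [0, 0, 0, 0, 0, 0, 0], [0, 0, 0, 0, 0, 0, 0], [0, 0, 4, 0, 0, 0, 0], [0, 0, 8, 0, 0, 0, 0], [0, 0, 12, 0, 0, 0, 0], [0, 0, 16, 0, 0, 0, 0], [0, 0, 16, 0, 0, 0, 0]]]}}

```text
time: 18.12
position: [545.5, -139.7, 97.5]
orientation: [0.644, 3.075, -0.001]
ft_force: [-0.7, -3.6, 0.6]
grip_width: 14.3
```

```bash
python3 s.py
```

```text
jaw 66.34 T [-0.43  0.08  0.04] F [-0.7 -3.6  0.6] w 14.28 t 18.12 q6 -1.56 tau6 0.202
```

>>> {"op": "move_arm", "data": {"increments": [[[0, 0, 4, 0, 0, 0, 0], [0, 0, 8, 0, 0, 0, 0], [0, 0, 12, 0, 0, 0, 0], [0, 0, 14, 0, 0, 0, 0], [0, 0, 14, 0, 0, 0, 0]]]}}

```text
time: 18.75
position: [545.6, -139.6, 97.5]
orientation: [1.014, 2.973, -0.001]
ft_force: [0.4, -3.3, 0.6]
grip_width: 13.9
```

```bash
python3 s.py
```

```text
jaw 52.33 T [-0.55  0.2  -0.2 ] F [ 0.4 -3.3  0.6] w 13.92 t 18.75 q6 -1.32 tau6 -0.137
```

>>> {"op": "move_arm", "data": {"increments": [[[0, 0, 2, 0, 0, 0, 0], [0, 0, 2, 0, 0, 0, 0]]]}}

```text
time: 19.0
position: [545.6, -139.6, 97.5]
orientation: [1.066, 2.955, -0.001]
ft_force: [-0.4, -4.0, 0.5]
grip_width: 14.2
```

```bash
python3 s.py
```

```text
jaw 50.32 T [-0.73  0.03  0.07] F [-0.4 -4.   0.5] w 14.2 t 19.0 q6 -1.28 tau6 0.137
```

>>> {"op": "move_arm", "data": {"increments": [[[0, 0, 2, 0, 0, 0, 0], [0, 0, 2, 0, 0, 0, 0]]]}}

```text
time: 19.25
position: [545.6, -139.6, 97.5]
orientation: [1.118, 2.936, -0.001]
ft_force: [-1.0, -5.1, -0.3]
grip_width: 13.7
```

```bash
python3 s.py
```

```text
jaw 48.29 T [-0.81  0.07  0.21] F [-1.  -5.1 -0.3] w 13.68 t 19.25 q6 -1.25 tau6 0.261
```

>>> {"op": "move_arm", "data": {"increments": [[[0, 0, 2, 0, 0, 0, 0], [0, 0, 2, 0, 0, 0, 0]]]}}

```text
time: 19.5
position: [545.6, -139.6, 97.5]
orientation: [1.17, 2.915, -0.001]
ft_force: [-0.9, -4.9, -1.2]
grip_width: 14.0
```

```bash
python3 s.py
```

```text
jaw 46.28 T [-0.77  0.06  0.16] F [-0.9 -4.9 -1.2] w 13.96 t 19.5 q6 -1.21 tau6 0.15
```

>>> {"op": "move_arm", "data": {"increments": [[[0, 0, 2, 0, 0, 0, 0], [0, 0, 2, 0, 0, 0, 0]]]}}

```text
time: 19.75
position: [545.6, -139.5, 97.5]
orientation: [1.221, 2.894, -0.001]
ft_force: [-0.3, -4.5, -0.4]
grip_width: 13.7
```

```bash
python3 s.py
```

```text
jaw 44.27 T [-0.8   0.14  0.05] F [-0.3 -4.5 -0.4] w 13.74 t 19.75 q6 -1.18 tau6 0.074
```

>>> {"op": "move_arm", "data": {"increments": [[[0, 0, 2, 0, 0, 0, 0], [0, 0, 2, 0, 0, 0, 0]]]}}

```text
time: 20.0
position: [545.6, -139.5, 97.5]
orientation: [1.272, 2.872, -0.0]
ft_force: [-0.4, -4.7, -0.3]
grip_width: 13.8
```

```bash
python3 s.py
```

```text
jaw 42.24 T [-0.85  0.11 -0.07] F [-0.4 -4.7 -0.3] w 13.8 t 20.0 q6 -1.14 tau6 0.009
```

>>> {"op": "move_arm", "data": {"increments": [[[0, 0, 2, 0, 0, 0, 0], [0, 0, 2, 0, 0, 0, 0]]]}}

```text
time: 20.25
position: [545.7, -139.5, 97.5]
orientation: [1.322, 2.85, -0.0]
ft_force: [-0.6, -5.4, 0.1]
grip_width: 13.8
```

```bash
python3 s.py
```

```text
jaw 40.24 T [-0.85  0.16 -0.09] F [-0.6 -5.4  0.1] w 13.8 t 20.25 q6 -1.11 tau6 -0.039
```

>>> {"op": "move_arm", "data": {"increments": [[[0, 0, 2, 0, 0, 0, 0], [0, 0, 2, 0, 0, 0, 0]]]}}

```text
time: 20.5
position: [545.7, -139.5, 97.5]
orientation: [1.372, 2.826, -0.0]
ft_force: [-0.4, -4.6, -1.0]
grip_width: 13.9
```

```bash
python3 s.py
```

```text
jaw 38.22 T [-0.84  0.17 -0.2 ] F [-0.4 -4.6 -1. ] w 13.9 t 20.5 q6 -1.07 tau6 -0.138
```

>>> {"op": "move_arm", "data": {"increments": [[[0, 0, 2, 0, 0, 0, 0], [0, 0, 2, 0, 0, 0, 0]]]}}

```text
time: 20.75
position: [545.7, -139.5, 97.5]
orientation: [1.421, 2.801, -0.0]
ft_force: [-0.9, -4.3, -1.1]
grip_width: 13.6
```

```bash
python3 s.py
```

```text
jaw 36.2 T [-0.92  0.19 -0.19] F [-0.9 -4.3 -1.1] w 13.64 t 20.75 q6 -1.04 tau6 -0.125
```

>>> {"op": "move_arm", "data": {"increments": [[[0, 0, 2, 0, 0, 0, 0], [0, 0, 2, 0, 0, 0, 0]]]}}

```text
time: 21.0
position: [545.7, -139.5, 97.5]
orientation: [1.469, 2.777, -0.001]
ft_force: [-0.8, -6.2, -0.4]
grip_width: 13.6
```

```bash
python3 s.py
```

```text
jaw 34.24 T [-0.85  0.08  0.07] F [-0.8 -6.2 -0.4] w 13.65 t 21.0 q6 -1.0 tau6 0.117
```

>>> {"op": "move_arm", "data": {"increments": [[[0, 0, 2, 0, 0, 0, 0], [0, 0, 4, 0, 0, 0, 0], [0, 0, 4, 0, 0, 0, 0]]]}}

```text
time: 21.38
position: [545.7, -139.5, 97.5]
orientation: [1.565, 2.724, -0.001]
ft_force: [-1.8, -5.0, -1.2]
grip_width: 13.8
```

```bash
python3 s.py
```

```text
jaw 30.24 T [-0.83  0.09  0.02] F [-1.8 -5.  -1.2] w 13.83 t 21.38 q6 -0.93 tau6 0.13
```

>>> {"op": "move_arm", "data": {"increments": [[[0, 0, 2, 0, 0, 0, 0], [0, 0, 4, 0, 0, 0, 0], [0, 0, 4, 0, 0, 0, 0]]]}}

```text
time: 21.75
position: [545.8, -139.5, 97.5]
orientation: [1.66, 2.667, -0.0]
ft_force: [-1.5, -5.8, -1.1]
grip_width: 13.8
```

```bash
python3 s.py
```

```text
jaw 26.21 T [-0.79  0.08 -0.07] F [-1.5 -5.8 -1.1] w 13.82 t 21.75 q6 -0.86 tau6 0.005
```

>>> {"op": "move_arm", "data": {"increments": [[[0, 0, 2, 0, 0, 0, 0], [0, 0, 2, 0, 0, 0, 0]]]}}

```text
time: 22.0
position: [545.8, -139.5, 97.5]
orientation: [1.706, 2.637, -0.0]
ft_force: [-0.6, -5.9, -1.8]
grip_width: 13.6
```

```bash
python3 s.py
```

```text
jaw 24.2 T [-0.91  0.17 -0.11] F [-0.6 -5.9 -1.8] w 13.61 t 22.0 q6 -0.83 tau6 -0.065
```

>>> {"op": "move_arm", "data": {"increments": [[[0, 0, 2, 0, 0, 0, 0], [0, 0, 2, 0, 0, 0, 0]]]}}

```text
time: 22.25
position: [545.8, -139.5, 97.5]
orientation: [1.752, 2.607, 0.0]
ft_force: [0.1, -5.1, -0.9]
grip_width: 13.5
```

```bash
python3 s.py
```

```text
jaw 22.18 T [-0.85  0.27 -0.17] F [ 0.1 -5.1 -0.9] w 13.51 t 22.25 q6 -0.79 tau6 -0.181
```

>>> {"op": "move_arm", "data": {"increments": [[[0, 0, 2, 0, 0, 0, 0], [0, 0, 2, 0, 0, 0, 0]]]}}

```text
time: 22.5
position: [545.8, -139.5, 97.5]
orientation: [1.797, 2.576, -0.0]
ft_force: [-0.0, -5.8, -1.4]
grip_width: 13.8
```

```bash
python3 s.py
```

```text
jaw 20.2 T [-0.9   0.14 -0.16] F [-0.  -5.8 -1.4] w 13.81 t 22.5 q6 -0.76 tau6 -0.099
```

>>> {"op": "move_arm", "data": {"increments": [[[0, 0, 2, 0, 0, 0, 0], [0, 0, 2, 0, 0, 0, 0]]]}}

```text
time: 22.75
position: [545.8, -139.4, 97.5]
orientation: [1.841, 2.545, -0.0]
ft_force: [-0.7, -4.7, -0.9]
grip_width: 13.7
```

```bash
python3 s.py
```

```text
jaw 18.25 T [-0.84  0.04  0.11] F [-0.7 -4.7 -0.9] w 13.74 t 22.75 q6 -0.72 tau6 0.146
```

>>> {"op": "move_arm", "data": {"increments": [[[0, 0, 2, 0, 0, 0, 0], [0, 0, 2, 0, 0, 0, 0]]]}}

```text
time: 23.0
position: [545.8, -139.5, 97.5]
orientation: [1.885, 2.513, -0.0]
ft_force: [-0.6, -4.9, -0.7]
grip_width: 13.9
```

```bash
python3 s.py
```

```text
jaw 16.26 T [-0.82 -0.01  0.21] F [-0.6 -4.9 -0.7] w 13.95 t 23.0 q6 -0.69 tau6 0.244
```

>>> {"op": "move_arm", "data": {"increments": [[[0, 0, 2, 0, 0, 0, 0], [0, 0, 2, 0, 0, 0, 0]]]}}

```text
time: 23.25
position: [545.8, -139.4, 97.5]
orientation: [1.928, 2.479, -0.0]
ft_force: [0.3, -4.9, -0.3]
grip_width: 13.5
```

```bash
python3 s.py
```

```text
jaw 14.24 T [-0.79  0.06  0.12] F [ 0.3 -4.9 -0.3] w 13.55 t 23.25 q6 -0.65 tau6 0.149
```

>>> {"op": "move_arm", "data": {"increments": [[[0, 0, 2, 0, 0, 0, 0], [0, 0, 2, 0, 0, 0, 0]]]}}

```text
time: 23.5
position: [545.8, -139.4, 97.5]
orientation: [1.972, 2.445, -0.0]
ft_force: [-0.2, -4.1, -1.3]
grip_width: 14.0
```

```bash
python3 s.py
```

```text
jaw 12.23 T [-0.89  0.1   0.03] F [-0.2 -4.1 -1.3] w 14.02 t 23.5 q6 -0.62 tau6 0.077
```

>>> {"op": "move_arm", "data": {"increments": [[[0, 0, 2, 0, 0, 0, 0], [0, 0, 2, 0, 0, 0, 0]]]}}

```text
time: 23.75
position: [545.8, -139.4, 97.5]
orientation: [2.015, 2.41, 0.0]
ft_force: [0.3, -5.3, -1.5]
grip_width: 14.3
```

```bash
python3 s.py
```

```text
jaw 10.21 T [-0.86  0.13 -0.08] F [ 0.3 -5.3 -1.5] w 14.27 t 23.75 q6 -0.58 tau6 0.006
```

>>> {"op": "move_arm", "data": {"increments": [[[0, 0, 2, 0, 0, 0, 0], [0, 0, 4, 0, 0, 0, 0], [0, 0, 4, 0, 0, 0, 0]]]}}

```text
time: 24.12
position: [545.9, -139.4, 97.5]
orientation: [2.098, 2.338, 0.0]
ft_force: [0.2, -4.5, -0.3]
grip_width: 13.9
```

```bash
python3 s.py
```

```text
jaw 6.18 T [-0.93  0.17 -0.2 ] F [ 0.2 -4.5 -0.3] w 13.93 t 24.12 q6 -0.51 tau6 -0.165
```

>>> {"op": "move_arm", "data": {"increments": [[[0, 0, 1.5, 0, 0, 0, 0], [0, 0, 1.5, 0, 0, 0, 0]]]}}

```text
time: 24.38
position: [545.9, -139.5, 97.5]
orientation: [2.129, 2.31, 0.0]
ft_force: [0.4, -4.9, -0.5]
grip_width: 13.9
```

```bash
python3 s.py
```

```text
jaw 4.67 T [-0.87  0.18 -0.28] F [ 0.4 -4.9 -0.5] w 13.86 t 24.38 q6 -0.49 tau6 -0.249
```

>>> {"op": "move_arm", "data": {"increments": [[[0, 0, 1.5, 0, 0, 0, 0], [0, 0, 1.5, 0, 0, 0, 0]]]}}

```text
time: 24.62
position: [545.9, -139.4, 97.5]
orientation: [2.158, 2.282, 0.0]
ft_force: [0.0, -5.1, -2.2]
grip_width: 13.6
```

```bash
python3 s.py
```

```text
jaw 3.21 T [-0.88  0.03 -0.14] F [ 0.  -5.1 -2.2] w 13.63 t 24.62 q6 -0.46 tau6 -0.077
```

>>> {"op": "move_arm", "data": {"increments": [[[0, 0, 0.7, 0, 0, 0, 0], [0, 0, 0.7, 0, 0, 0, 0], [0, 0, 0.7, 0, 0, 0, 40], [0, 0, 0.7, 0, 0, 0, 60], [0, 0, 0.7, 0, 0, 0, 60], [0, 0, 0.7, 0, 0, -20, 60], [0, 0, 0.7, 0, 0, -60, 60], [0, 0, -7, 0, 0, -110, 60], [0, 0, -16, 0, 0, -120, 60], [0, 0, -25, 0, 0, -120, 60], [0, 0, -34, 0, 0, -120, 60]]]}}

```text
time: 26.0
position: [545.7, -138.8, 217.8]
orientation: [1.387, 2.818, 0.001]
ft_force: [0.7, -0.3, 0.8]
grip_width: 60.3
```

```bash
python3 - <<'E'
from h import *
go([546,-2,215],89.3)
E
```

```text
pos [ 545.7 -138.8  217.8] jaw 37.6 tilt z [ 0.001  0.    -1.   ] shift [108.2  83.7   2.9] turn -51.7 F [ 0.7 -0.3  0.8] T [-0.04  0.04  0.02] q [-0.4   0.17  1.56  0.    1.41 -1.06] t 26.0 w 60.257457167508264
```

>>> {"op": "move_arm", "data": {"increments": [[[0, 0, -9, 20, 15, 0, 60], [0, 0, -18, 40, 30, 0, 60], [0, 0, -27, 60, 45, 0, 60], [0, 0, -36, 80, 62, 0, 60], [0, 0, -45, 98, 75, 0, 60], [0, 0, -51.7, 108, 83.7, 3, 60], [0, 0, -51.7, 108, 83.7, 3, 60], [0, 0, -51.7, 108, 83.7, 3, 60]]]}}

```text
time: 27.0
position: [546.7, -2.8, 214.5]
orientation: [-0.03, -3.141, 0.0]
ft_force: [-0.7, -0.2, -0.5]
grip_width: 60.1
```

```bash
python3 - <<'E'
from h import *
im=read_camera("wrist")
go([546,-2,98],89.3)
c=cv2.resize(im[90:290,100:360,::-1],None,fx=3,fy=3,interpolation=cv2.INTER_CUBIC)
cv2.imwrite("pics/r.png",(255*(c/255.)**.6).astype(np.uint8))
E
```

```text
pos [546.8  -3.1 214.5] jaw 88.9 tilt z [ 0. -0. -1.] shift [  0.8   1.1 116.5] turn -0.4 F [ 0.  -0.2  0.1] T [ 0.01 -0.01  0.03] q [-0.16  0.14  1.6  -0.    1.4  -1.72] t 27.05 w 59.753926624073635
```

View pics/r.png

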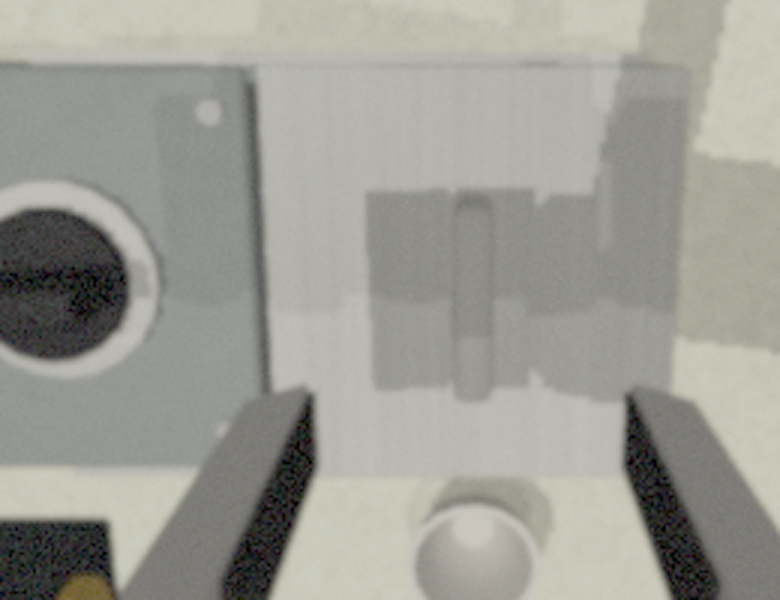

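>>> {"op": "move_arm", "data": {"increments": [[[0, 0, 0, 0, 1, 40, 50], [0, 0, 0, 0, 1, 80, 40], [0, 0, 0, 0, 1, 110, 35], [0, 0, 0, 0, 1, 123, 30], [0, 0, 0, 0, 1, 123, 20], [0, 0, 0, 0, 1, 123, 0], [0, 0, 0, 0, 1, 123, 0], [0, 0, 0, 0, 1, 123, 0], [0, 0, 0, 0, 1, 123, 0]]]}}

```text
time: 28.18
position: [548.2, -1.9, 93.1]
orientation: [0.028, 3.138, -0.001]
ft_force: [-0.3, 0.2, 5.9]
grip_width: 11.6
```

```bash
python3 s.py
```

```text
jaw 88.99 T [-0.   -0.06 -0.08] F [-0.3  0.2  5.9] w 11.57 t 28.18 q6 -1.71 tau6 -0.1
```

>>> {"op": "move_arm", "data": {"increments": [[[0, 0, 0, 0, 1, 0, 0], [0, 0, 0, 0, 1, 0, 0]]]}}

```text
time: 28.42
position: [548.2, -1.3, 93.1]
orientation: [0.027, 3.138, -0.002]
ft_force: [0.1, -1.8, 6.8]
grip_width: 11.7
```

```bash
python3 s.py
```

```text
jaw 89.0 T [-0.25  0.   -0.09] F [ 0.1 -1.8  6.8] w 11.73 t 28.43 q6 -1.71 tau6 -0.102
```

>>> {"op": "move_arm", "data": {"increments": [[[0, 0, 0, 0, 1, 0, 0], [0, 0, 0, 0, 1, 0, 0]]]}}

```text
time: 28.68
position: [548.2, -0.4, 93.1]
orientation: [0.027, 3.138, -0.002]
ft_force: [1.0, -1.5, 5.2]
grip_width: 11.8
```

```bash
python3 s.py
```

```text
jaw 89.0 T [-0.19 -0.01 -0.1 ] F [ 1.  -1.5  5.2] w 11.82 t 28.68 q6 -1.71 tau6 -0.101
```

>>> {"op": "move_arm", "data": {"increments": [[[0, 0, 0, 0, 1, -0.5, 0], [0, 0, 0, 0, 1, -0.5, 0]]]}}

```text
time: 28.92
position: [548.2, 0.9, 93.1]
orientation: [0.028, 3.138, -0.002]
ft_force: [3.5, -1.2, 4.8]
grip_width: 11.9
```

```bash
python3 s.py
```

```text
jaw 88.99 T [-0.35 -0.35 -0.1 ] F [ 3.5 -1.2  4.8] w 11.86 t 28.93 q6 -1.71 tau6 -0.098
```

>>> {"op": "move_arm", "data": {"increments": [[[0, 0, 0, 0, 0.7, -0.5, 0], [0, 0, 0, 0, 0.7, -0.5, 0]]]}}

```text
time: 29.18
position: [548.2, 1.9, 93.1]
orientation: [0.028, 3.138, -0.001]
ft_force: [5.3, -2.1, 3.0]
grip_width: 11.7
```

```bash
python3 s.py
```

```text
jaw 88.99 T [-0.38 -0.84 -0.05] F [ 5.3 -2.1  3. ] w 11.73 t 29.18 q6 -1.71 tau6 -0.1
```

>>> {"op": "move_arm", "data": {"increments": [[[0, 0, 0, 0, 0.6, 0, 0], [0, 0, 0, 0, 0.6, 0, 0]]]}}

```text
time: 29.42
position: [548.2, 2.5, 93.1]
orientation: [0.028, 3.138, -0.001]
ft_force: [4.3, -1.6, 3.5]
grip_width: 11.8
```

```bash
python3 s.py
```

```text
jaw 88.99 T [-0.35 -0.91 -0.14] F [ 4.3 -1.6  3.5] w 11.77 t 29.43 q6 -1.71 tau6 -0.101
```

>>> {"op": "move_arm", "data": {"increments": [[[0, 0, 0, 0, 0.6, 0, 0], [0, 0, 0, 0, 1.2, 0, 0], [0, 0, 0, 0, 1.2, 0, 0]]]}}

```text
time: 29.8
position: [548.2, 3.8, 93.1]
orientation: [0.027, 3.138, -0.001]
ft_force: [5.4, -1.4, 3.0]
grip_width: 11.8
```

```bash
python3 s.py
```

```text
jaw 89.0 T [-0.32 -0.9  -0.1 ] F [ 5.4 -1.4  3. ] w 11.84 t 29.8 q6 -1.7 tau6 -0.102
```

>>> {"op": "move_arm", "data": {"increments": [[[0, 0, 0, 0, 0.6, 0, 0], [0, 0, 0, 0, 1.2, 0, 0], [0, 0, 0, 0, 1.2, 0, 0]]]}}

```text
time: 30.18
position: [548.3, 5.0, 93.1]
orientation: [0.027, 3.138, -0.001]
ft_force: [4.9, -2.5, 3.4]
grip_width: 11.5
```

```bash
python3 s.py
```

```text
jaw 89.0 T [-0.32 -0.94 -0.12] F [ 4.9 -2.5  3.4] w 11.51 t 30.18 q6 -1.7 tau6 -0.102
```

>>> {"op": "move_arm", "data": {"increments": [[[0, 0, 0, 0, 4, 0, 0], [0, 0, 0, 0, 8, 0, 0], [0, 0, 0, 0, 12, 0, 0], [0, 0, 0, 0, 16, 0, 0], [0, 0, 0, 0, 20, 0, 0], [0, 0, 0, 0, 24, 0, 0], [0, 0, 0, 0, 28, 0, 0], [0, 0, 0, 0, 32, 0, 0], [0, 0, 0, 0, 35, 0, 0], [0, 0, 0, 0, 35, 0, 0]]]}}

```text
time: 31.42
position: [549.1, 40.3, 93.1]
orientation: [0.027, 3.138, 0.0]
ft_force: [6.1, -1.1, 2.9]
grip_width: 11.7
```

```bash
python3 s.py
```

```text
jaw 89.01 T [-0.18 -1.01 -0.09] F [ 6.1 -1.1  2.9] w 11.7 t 31.43 q6 -1.64 tau6 -0.099
```

>>> {"op": "move_arm", "data": {"increments": [[[0, 0, 0, 0, 3, 0, 0], [0, 0, 0, 0, 6, 0, 0], [0, 0, 0, 0, 9, 0, 0], [0, 0, 0, 0, 12, 0, 0], [0, 0, 0, 0, 14, 0, 0], [0, 0, 0, 0, 15, 0, 0], [0, 0, 0, 0, 15, 0, 0]]]}}

```text
time: 32.3
position: [549.4, 55.0, 93.1]
orientation: [0.027, 3.138, -0.0]
ft_force: [6.3, -2.0, 1.5]
grip_width: 11.4
```

```bash
python3 s.py
```

```text
jaw 89.0 T [-0.31 -1.01 -0.1 ] F [ 6.3 -2.   1.5] w 11.43 t 32.3 q6 -1.61 tau6 -0.102
```

>>> {"op": "move_arm", "data": {"increments": [[[0, 0, 0, 0, 1, 0, 0], [0, 0, 0, 0, 2, 0, 0], [0, 0, 0, 0, 2, 0, 0], [0, 0, 0, 0, 1, 0, 30], [0, 0, 0, 0, 1, 0, 40], [0, 0, 0, 0, 1, 0, 40], [0, 0, 0, 0, 1, -20, 40], [0, 0, 0, 0, 1, -60, 40], [0, 0, 0, 0, 1, -110, 40], [0, 0, 0, 0, -10, -140, 40], [0, 0, 0, 0, -10, -140, 40], [0, 0, 0, 0, -10, -140, 40]]]}}

```text
time: 33.8
position: [546.3, 45.4, 230.5]
orientation: [-0.028, -3.138, -0.001]
ft_force: [0.4, 0.3, -0.1]
grip_width: 39.7
```

```bash
python3 s.py; python3 - <<'E'
from h import *
im=read_camera("top");
cv2.imwrite("pics/z.png",np.hstack([cv2.resize(i,(400,300)) for i in(im,read_camera("wrist"))])[:,:,::-1])
for l in["lid","lid_rib","polish","pot","spray"]:
    for c in("top","wrist"):
        for q in spot_in(l,c)[:1]: print(l,c,round(q["score"],2),np.round(w(c,q["location"])))
E
```

```text
jaw 88.99 T [ 0.02 -0.    0.  ] F [ 0.4  0.3 -0.1] w 39.67 t 33.8 q6 -1.63 tau6 0.0
lid top 0.66 [514.  81.  77.]
lid wrist 0.59 [540.  55.  80.]
lid_rib top 0.95 [513.  82.  82.]
lid_rib wrist 0.82 [539.  53.  83.]
polish top 0.45 [ 694. -118.   40.]
pot top 0.53 [677. -12.  20.]
pot wrist 0.63 [694.   2.  26.]
spray top 0.83 [ 580. -288.   96.]
spray wrist 0.63 [ 591. -278.   15.]
```

View pics/z.png

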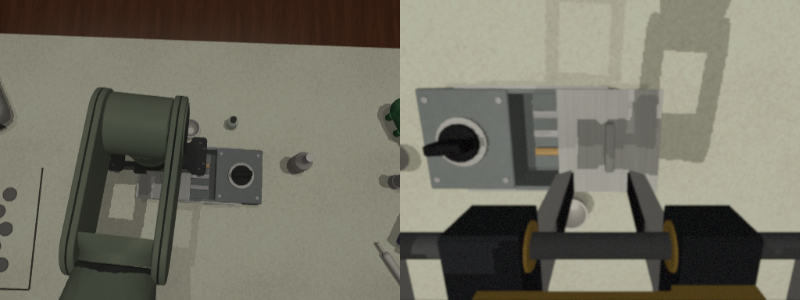

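```bash
python3 -c "
from bench import *
print(hand_in())"
```

```text
the job is handed in; nothing more can be done
None
```

The lid is open about 58 to 59 mm of its 60, the gripper is clear of everything, and the job is handed in at about 34 s of the 72 s allowed. `hand_in` gave no verdict.

**Dial:** I turned it anticlockwise to the stop, reaching about 0.55 N m. I took zero as the last firm detent before the stop (jaw heading about 82.5°), so the dial had started on click 2. From there I turned clockwise five clicks, finding clicks 1 to 5 at about 66.5°, 51°, 35°, 19° and 2.6°, and let go.

**Lid:** I first moved it by its rib in steps of about 1 mm to see whether it was locked. It went past the 3 mm jam point with only 1 to 2.5 N along the slide. I then slid it open, released it and lifted away.

**Last checks:**
- The wrist picture shows the compartment open.
- The wrist force is about 0.
- The bottles and pot show within about 10 mm of the first camera estimates. The noisiest, the pot, reads 10 to 12 mm off in opposite directions from the two cameras.

**What disagreed:**
- **Zero position:** Released from the stop, the dial stayed at about 93° instead of returning to 82.5°. I took this as friction holding it near the crest, since clicks are at least 15° apart. The lid sliding freely supports that count.
- **Rib grasp:** The gripper met about 6 N upward force 1.6 mm short of its commanded height. It caused no trouble.

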